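# Key the burr carrier onto its pin and press it home

## Task

The brass burr carrier stands proud on its service stand because its notch is not over the locating pin. With a fingertip or the outside of the fingers, push the small upright post to turn the carrier until the notch meets the pin, then press the carrier down until it is fully home. Do not take the post between the fingers, do not lift the carrier, and leave the tamper, leveller and brush where they are.

Things in the scene. Friction and masses are not known exactly. Their poses are not given: they have to be found in the camera images.
- stand: Fixed round aluminium service stand, 144 mm across, plinth top 30 mm above the worktop. Origin: centre of its underside, on the turning axis of the carrier; z is up, +x points horizontally from the axis to the locating pin. Outside the pin stands a small fixed steel lug (12 x 16 mm, 54 to 66 mm from the axis, top 44 mm above the worktop), the easiest sign of where the pin is.
- pin_tip (a point): Top of the steel locating pin: upright, round-nosed, 8 mm thick, 46 mm from the axis, top 38 mm above the worktop. It is mostly hidden under the rim of the carrier until the notch comes over it.
- carrier (a joint): Turn of the carrier about the upright axis of the stand, rad, growing anticlockwise seen from above; the notch is over the pin at 0 and equally at 2 pi. It can be turned either way, past those values too. Light friction (about 0.03 N m): it stays where it is left. The round nose of the pin draws the notch in when it is pressed within about 3 degrees of the pin.
- press (a joint): How far the carrier is pressed down, m: 0 standing proud, on the level of the pin's top, 0.006 fully home. A snug fit on the spindle: it stays where it is left, pressing it down takes about 2 to 4 N over the notch and is blocked by the pin elsewhere. Negative: pulled up.
- notch (a point): Centre of the only notch in the rim of the carrier, level with the rim's top, 46 mm from the axis. The notch is 11 mm wide, open outwards and cut right through the rim. The carrier is a brass disc 100 mm across and 10 mm thick; its top face is 48 mm above the worktop when proud, 42 mm when home.
- post (a point): Centre of the top of the steel finger post, plain and slightly tapered, 10 to 12 mm thick and 24 mm tall, upright on the carrier's top face 34 mm from the axis, exactly opposite the notch.
- hub (a point): Centre of the flat top of the low steel hub in the middle of the carrier (32 mm across on top, 4 mm above the carrier's top face, sloping sides): a good place to press. It lies on the axis, 52 mm above the worktop when proud.
- tamper: Bystander: steel tamper with wooden handle, 58 mm across, 97 mm tall, standing loose beyond the stand. Origin: centre of its underside.
- leveller: Bystander: coffee leveller with black collar, 63 mm across, 36 mm tall, standing loose to the left of the stand. Origin: centre of its underside.
- brush: Bystander: wooden grinder brush, 141 mm long (along its y), 20 mm wide, 16 mm high, lying loose to the right of the stand. Origin: centre of its underside.

How it is judged:
At the end, for the whole second after the job is handed in: The carrier is at rest with its notch over the pin (within 4 mm) and is pressed at least 4.5 of its 6 mm down (horizontal distance between notch and pin_tip below 0.004 m and value of joint press above 0.0045 m and velocity of joint carrier between -0.05 and 0.05 rad/s); the robot touches nothing.
It fails at once if the carrier is lifted (pulled up more than 8 mm) (value of joint press below -0.008 m).
It fails at once if the post is taken between the fingers (grasp point within 7 mm of the post's axis, with the fingertips below the post's top) (horizontal distance between the grasp point and post below 0.007 m and z of the grasp point in the frame of post below 0.013 m).
It fails at once if the tamper, leveller or brush is moved more than 20 mm (distance of any of tamper, leveller, brush from where it was at the start of the episode above 0.02 m).
It also fails if it takes over 58 s, if anything falls off the work surface, if the arm or the gripper's body presses on something with over 40 N, if the wrist force passes 120 N, or if a joint passes its speed limit or range.

## Robot

A 7-joint arm with a two-finger parallel gripper is mounted at the origin on a cart in front of the work surface, level with it; the furniture and walls round the work are solid. World frame = base frame: x ahead of the robot, y to its left, z up, the work surface at z = 0. Lengths are in m, angles in rad, forces in N, time in s.
With the tool pointing down it reaches from about 0.4 to 0.85 m from the base axis. Payload 4.5 kg.
Tool frame: the origin (TCP) lies at the very end of the fingers, on their centre line; the grasp point (between the pads) lies 19 mm behind it (r.grip_point_offset is the distance from the TCP to the grasp point, in m); z points along the fingers, y is the line along which they close (so a half turn about z gives the same grasp; the last joint's range is limited). The gripper opens to 88 mm and grips with 3 to 60 N. Pads are 18 mm wide; open, the fingers measure 123 mm over their backs; the gripper's body (75 mm by 187 mm) begins 45 mm behind the grasp point.
Start: joints at [-1.315, 0.689, -0.195, 1.565, 0.157, 0.902, -0.215], TCP at [0.137, 0.61, 0.239] pointing down, gripper open.
Joint ranges: [-3.01, 3.01], [-0.46, 2.08], [-1.47, 1.51], [0.13, 2.56], [-1, 4.14], [0.04, 2.09], [-2.66, 2.66]. Speed limits (rad/s): [2.57, 2.57, 3.14, 3.14, 3.14, 3.14, 3.14].

## Interface

Orientations are given as a unit quaternion [x, y, z, w].
In Python, from plant import r gives the robot as it stands.
- The arm moves only by the tool carry_out, never from a script. Its argument "rows" is a list of rows, each a list of 3 entries, a list of its own where there are three numbers: the shift along the tool's x, y, z in cm, then the turn, a rotation vector about the tool's x, y, z in degrees, then the closure, from 0 (fully open) to 1 (shut). A call has 1 to 12 rows; each row is the pose to reach, as a shift and turn from the pose commanded when the call began, along the tool's axes at that moment; what a row does not reach only later rows make up. A row lasts 1/10 s, in which the tool goes at most 50 mm and 8.59 degrees, less where a joint would pass 70% of its speed; a pose out of reach is approached as far as the arm can. A call with a gripper value outside its range is refused whole. The fingers move at their own pace and stop on an object; "newtons" is the grip in N (left out, the last holds). Time passes only in rows, so rows that repeat a pose let the fingers close. It gives the time, the measured TCP pose, the force, the opening and the grip force at its end, in the units of the state.
- r.get_state(): the state, without advancing time (a new reading comes with each control period).
- r.snapshot(name): name is "side" or "top" or "wrist"; returns a dict with "image" (420x560x3 uint8, red, green, blue), "fx", "fy", "cx", "cy" (pixels), "pose" (4x4, takes a point from camera to world coordinates). Camera axes: x right, y up, looking along -z (the intrinsics and any distortion apply to the point x, -y, -z); pixel columns grow to the right and rows downward; lengths in m; the calibration is good to about 2 mm. A picture is of the moment at which its call begins. There is no depth.
- r.finish_job(): hands the job in; it is judged then, once.
The state is a dict: "clock": time; "q": joint angles; "qd": joint speeds; "joint_torque": joint torques, N m; "tool_pos": TCP position; "eef_rot": TCP orientation; "contact_force": force on the tool from outside, world axes, zero at the start; "moment": the same for the moment, N m; "opening": opening from 0.0 (shut) to 1.0 (fully open); "finger_force": force on a finger pad.
Only numpy, scipy, OpenCV 4.12 (cv2) and the standard library are available. Lean on these libraries where they do the work, as an engineer would, in place of code of your own. Each camera call takes 0.05 s, during which the arm holds its last target. There are 200 camera calls.

## Working session

There is one attempt and no reset: what is moved stays moved. The work goes in short steps, Python scripts to look and compute and a tool call to move; the robot and the scene stay as the last step left them, time stands still between calls to the robot, and variables do not carry over. Pictures are saved under pics/ and viewed, at most 10 in all, crops included, and the job is handed in when it is done.

Besides the shell and the picture viewer there is one more tool, called after "Request:" in YAML: its name, and indented under it one key for each argument. carry_out: Moves the arm, as the interface text tells. Its arguments: {"type":"object","properties":{"rows":{"type":"array"},"newtons":{"type":"number"}},"required":["rows"]}

```bash
mkdir -p pics; cat > h.py <<'E'
from plant import r
import numpy as np, cv2, json
def snap(n,f):
    s=r.snapshot(n); cv2.imwrite(f'pics/{f}.png',s['image'][:,:,::-1])
    json.dump({k:(np.array(v).tolist()) for k,v in s.items() if k!='image'},open(f'pics/{f}.json','w')); return s
def ray(f,u,v,z):
    s=json.load(open(f'pics/{f}.json')); P=np.array(s['pose'])
    d=P[:3,:3]@np.array([(u-s['cx'])/s['fx'],-(v-s['cy'])/s['fy'],-1]); o=P[:3,3]
    return (o+d*(z-o[2])/d[2]).round(4)
def proj(f,p):
    s=json.load(open(f'pics/{f}.json')); P=np.array(s['pose'])
    c=P[:3,:3].T@(np.array(p)-P[:3,3]); return (s['cx']+s['fx']*c[0]/-c[2], s['cy']+s['fy']*c[1]/c[2])
E
python3 - <<'E'
from h import *
s=snap('top','t0');print({k:v for k,v in s.items() if k!='image'})
w=snap('side','s0');print(w.keys())
st=r.get_state();print(st)
im=np.vstack([s['image'],w['image']])
E
```

```text
{'fx': 475.1381586803774, 'fy': 475.1381586803774, 'cx': 275.77092256199904, 'cy': 204.1598627265835, 'pose': array([[-0.01652906,  0.99058344, -0.1359089 ,  0.37505845],
       [-0.9997912 , -0.01800778, -0.00965792,  0.24873803],
       [-0.01201439,  0.13572089,  0.99067426,  1.35808071],
       [ 0.        ,  0.        ,  0.        ,  1.        ]])}
dict_keys(['image', 'fx', 'fy', 'cx', 'cy', 'pose'])
{'clock': 0.1, 'q': array([-1.31517958,  0.68987743, -0.19455651,  1.56620498,  0.15730103,
        0.90246464, -0.21511336]), 'qd': array([-0.00032342, -0.00389554, -0.00135481, -0.0033634 ,  0.00065991,
       -0.00068565,  0.00086199]), 'joint_torque': array([-3.59456935e-03, -5.28499031e+01, -1.27183802e+00, -1.53837276e+01,
       -5.26221155e-02,  1.98413203e-03,  3.27210046e-05]), 'tool_pos': array([0.13740325, 0.60915808, 0.23801463]), 'eef_rot': array([ 1.10637676e-01,  9.93860501e-01, -7.79837958e-04, -4.26026908e-05]), 'contact_force': array([ 0.87216139, -0.74532679, -0.80150141]), 'moment': array([-0.03925401, -0.03863853,  0.01253298]), 'finger_force': 0.0, 'opening': 1.003583735220456}
```

View pics/t0.png

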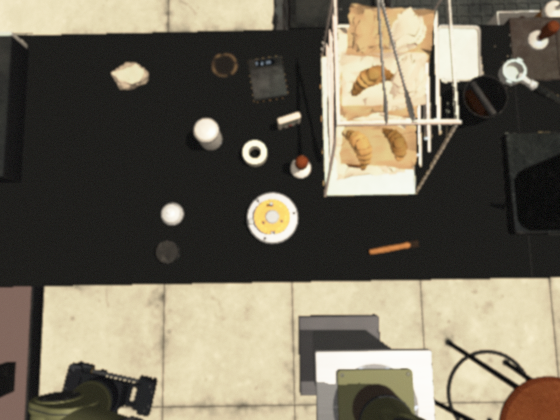

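View pics/s0.png

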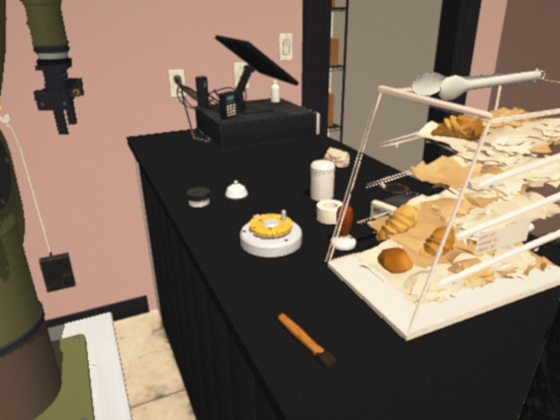

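The top view shows the stand at about (272,218), tamper (301,167), leveller (167,251) and brush (393,248). I'll enlarge both views of the stand.

```bash
python3 - <<'E'
from h import *
a=cv2.imread('pics/t0.png')[185:250,240:305]; b=cv2.imread('pics/s0.png')[200:260,230:310]
a=cv2.resize(a,(390,390),interpolation=cv2.INTER_CUBIC); b=cv2.resize(b,(400,300),interpolation=cv2.INTER_CUBIC)
c=np.zeros((390,800,3),np.uint8); c[:,:390]=a; c[:300,400:]=b
cv2.imwrite('pics/c0.png',c)
print(ray('t0',272.5,218,.03))
E
```

```text
[0.5182 0.2715 0.03  ]
```

View pics/c0.png

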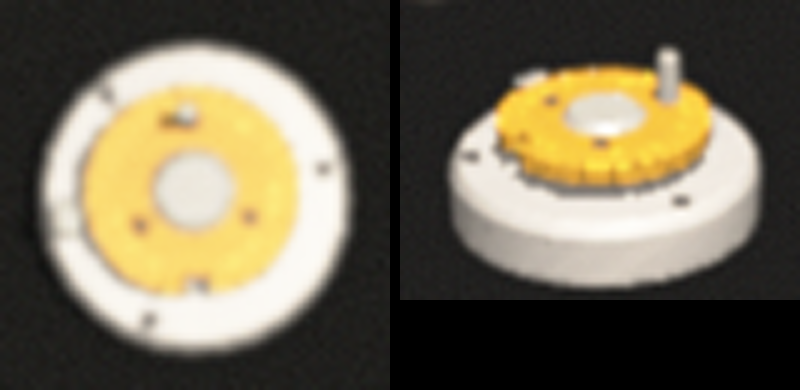

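```bash
python3 - <<'E'
from h import *
f=lambda x,y,z: ray('t0',240+(x+.5)/6-.5,185+(y+.5)/6-.5,z)
g=lambda x,y,z: ray('s0',230+(x-400+.5)/5-.5,200+(y+.5)/5-.5,z)
c=f(196,197,.03);h=f(195,190,.052);p=f(187,112,.072);n=f(197,285,.048);l=f(64,218,.044)
print('rim',c,'hub',h,'post',p,'notch',n,'lug',l)
print('side hub',g(604,114,.052),'post',g(669,53,.072),'lug',g(530,75,.044))
m=(c+h)/2
for q in(p,n,l): d=q-m; print(np.degrees(np.arctan2(d[1],d[0])),np.hypot(d[0],d[1]))
for q in [(301,167),(167,251)]: print(ray('t0',*q,.05))
print(ray('t0',370,252,.01),ray('t0',417,243,.01), ray('t0',328,190,.0))
R=__import__('scipy.spatial.transform',fromlist=['Rotation']).Rotation.from_quat(r.get_state()['eef_rot']).as_matrix();print(R.round(3))
E
```

```text
rim [0.5198 0.2722 0.03  ] hub [0.5207 0.2722 0.052 ] post [0.5543 0.275  0.072 ] notch [0.4771 0.2721 0.048 ] lug [0.5096 0.3333 0.044 ]
side hub [0.5193 0.2706 0.052 ] post [0.5563 0.2785 0.072 ] lug [0.5103 0.34   0.044 ]
4.70097010468316 0.03416493085021532
-179.8672174346725 0.04315011587469965
99.88757134478102 0.06202122620522751
[0.6585 0.1889 0.05  ]
[0.43   0.5627 0.05  ]
[ 0.4191 -0.0014  0.01  ] [ 0.4421 -0.1348  0.01  ] [0.6    0.1102 0.    ]
[[-0.976  0.22  -0.   ]
 [ 0.22   0.976 -0.002]
 [-0.    -0.002 -1.   ]]
```

The carrier axis is at about (0.520, 0.272). The post is at about 5° and the lug at about 100°, so the carrier has to turn about 85° clockwise. I'll close the fingers and hover beside the post on its +y side.

Request:
carry_out:
  rows:
    - [[-47, -20, 0], [0, 0, 0], 1]
    - [[-47, -20, 0], [0, 0, 0], 1]
    - [[-47, -20, 0], [0, 0, 0], 1]
    - [[-47, -20, 0], [0, 0, 0], 1]
    - [[-47, -20, 0], [0, 0, 0], 1]
    - [[-47, -20, 0], [0, 0, 0], 1]
    - [[-47, -20, 0], [0, 0, 0], 1]
    - [[-47, -20, 0], [0, 0, 0], 1]
    - [[-47, -20, 0], [0, 0, 0], 1]
    - [[-47, -20, 0], [0, 0, 0], 1]
    - [[-47, -20, 0], [0, 0, 0], 1]
    - [[-47, -20, 0], [0, 0, 0], 1]
  newtons: 15

```text
clock: 1.3
tool_pos: [0.5538, 0.3085, 0.238]
eef_rot: [0.113, 0.994, -0.001, 0.0]
contact_force: [0.2, 0.8, -0.7]
opening: 0.003
finger_force: 0.0
```

Request:
carry_out:
  rows:
    - [[0, 0, 5], [0, 0, 0], 1]
    - [[0, 0, 10], [0, 0, 0], 1]
    - [[0, 0, 13], [0, 0, 0], 1]
    - [[0, 0, 13], [0, 0, 0], 1]
    - [[0, 0, 13], [0, 0, 0], 1]

```text
clock: 1.8
tool_pos: [0.5506, 0.3133, 0.1093]
eef_rot: [0.109, 0.994, 0.001, -0.001]
contact_force: [0.9, -0.1, 1.1]
opening: 0.0
finger_force: 0.0
```

```bash
python3 - <<'E'
from h import *
snap('wrist','w1'); print(r.get_state()['tool_pos'])
for p in [(.52,.272,.052),(.554,.2755,.072),(.51,.333,.044),(.5538,.3085,.108)]: print(proj('w1',p))
E
```

```text
[0.55183814 0.31342559 0.11045097]
(np.float64(213.59095205246487), np.float64(200.01036680068358))
(np.float64(226.120529068479), np.float64(253.30448193640285))
(np.float64(293.63857590662775), np.float64(166.29505003025145))
(np.float64(272.38579515823506), np.float64(267.6410075698766))
```

View pics/w1.png

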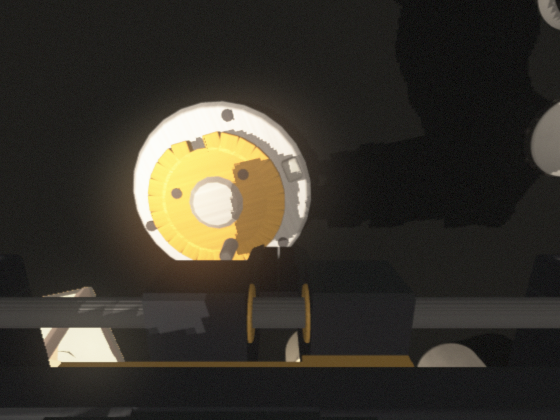

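In the wrist view, the hub is at (214,204), the lug at (291,168), the notch at (198,143) and the post at (229,247). This agrees with the estimate to about 2 mm.

```bash
python3 - <<'E'
from h import *
h=ray('w1',214,204,.052);n=ray('w1',197,144,.048);l=ray('w1',291.5,168.5,.044)
print(h,n,l)
for q in(n,l): d=q-h; print(np.degrees(np.arctan2(d[1],d[0])),np.hypot(d[0],d[1]))
E
```

```text
[0.5229 0.2715 0.052 ] [0.4799 0.2707 0.048 ] [0.5112 0.3312 0.044 ]
-178.9341549724384 0.04300744121660813
101.08828646356082 0.060835680320022706
```

Request:
carry_out:
  rows:
    - [[0, 0, 4], [0, 0, 0], 1]
    - [[0, 0, 5], [0, 0, 0], 1]
    - [[0, 0, 5], [0, 0, 0], 1]
    - [[0, 0, 5], [0, 0, 0], 1]

```text
clock: 2.25
tool_pos: [0.5527, 0.3121, 0.0604]
eef_rot: [0.111, 0.994, 0.001, 0.001]
contact_force: [0.1, -0.3, 0.0]
opening: 0.006
finger_force: 0.0
```

```bash
cat > arc.py <<'E'
from h import *
import sys
from scipy.spatial.transform import Rotation as Ro
def arc(phis,off=.0235,ax=(.5215,.272)):
    st=r.get_state(); T=st['tool_pos']; R=Ro.from_quat(st['eef_rot']).as_matrix()
    a0=np.degrees(np.arctan2(R[1,1],R[0,1])); print(T,st['contact_force'],'yaw',a0)
    for f in phis:
        c,s=np.cos(np.radians(f)),np.sin(np.radians(f))
        w=np.array([ax[0]+.034*c-off*s,ax[1]+.034*s+off*c,T[2]])-T
        print(f,(R.T@w*100).round(2),'turn z',round(a0-(f+90),1))
E
python3 -c "
from arc import *
arc([5,0,-5,-10,-15,-20,-25,-30,-35,-40,-45])"
```

```text
[0.55270601 0.31205071 0.06040677] [ 0.12235784 -0.32259     0.04775869] yaw 77.2962929834041
5 [-0.36 -1.32 -0.  ] turn z -17.7
0 [-0.64 -1.55 -0.  ] turn z -12.7
-5 [-0.89 -1.81 -0.  ] turn z -7.7
-10 [-1.12 -2.09 -0.  ] turn z -2.7
-15 [-1.33 -2.38 -0.  ] turn z 2.3
-20 [-1.51 -2.69 -0.  ] turn z 7.3
-25 [-1.66 -3.02 -0.  ] turn z 12.3
-30 [-1.78 -3.36 -0.  ] turn z 17.3
-35 [-1.87 -3.71 -0.  ] turn z 22.3
-40 [-1.94 -4.06 -0.  ] turn z 27.3
-45 [-1.97 -4.42 -0.01] turn z 32.3
```

Request:
carry_out:
  rows:
    - [[-0.4, -1.3, 0], [0, 0, 0], 1]
    - [[-0.65, -1.55, 0], [0, 0, 0], 1]
    - [[-0.9, -1.8, 0], [0, 0, 0], 1]
    - [[-1.1, -2.1, 0], [0, 0, 0], 1]
    - [[-1.3, -2.4, 0], [0, 0, 2], 1]
    - [[-1.5, -2.7, 0], [0, 0, 7], 1]
    - [[-1.65, -3.0, 0], [0, 0, 12], 1]
    - [[-1.8, -3.35, 0], [0, 0, 17], 1]
    - [[-1.85, -3.7, 0], [0, 0, 22], 1]
    - [[-1.95, -4.05, 0], [0, 0, 27], 1]
    - [[-2.0, -4.4, 0], [0, 0, 32], 1]
    - [[-2.0, -4.4, 0], [0, 0, 32], 1]

```text
clock: 3.45
tool_pos: [0.562, 0.2634, 0.0587]
eef_rot: [0.381, 0.924, -0.0, 0.0]
contact_force: [-0.1, -0.1, 0.5]
opening: 0.004
finger_force: 0.1
```

```bash
python3 -c "
from arc import *
arc([-45,-50,-55,-60,-65,-70,-75,-80])
snap('top','t2');snap('wrist','w2')
a=cv2.resize(cv2.imread('pics/t2.png')[170:260,225:315],(420,420),interpolation=cv2.INTER_CUBIC)
b=cv2.resize(cv2.imread('pics/w2.png')[60:300,90:330],(380,380))
c=np.zeros((420,800,3),np.uint8);c[:,:420]=a;c[:380,420:]=b;cv2.imwrite('pics/c2.png',c)"
```

```text
[0.56204514 0.26340844 0.05873811] [-0.09986143 -0.13929315  0.46395552] yaw 45.18530910931557
-45 [ 0.07  0.09 -0.  ] turn z 0.2
-50 [-0.12 -0.22  0.  ] turn z 5.2
-55 [-0.28 -0.54  0.  ] turn z 10.2
-60 [-0.42 -0.87  0.  ] turn z 15.2
-65 [-0.52 -1.22  0.  ] turn z 20.2
-70 [-0.6  -1.57  0.  ] turn z 25.2
-75 [-0.64 -1.93  0.  ] turn z 30.2
-80 [-0.65 -2.29  0.  ] turn z 35.2
```

View pics/c2.png

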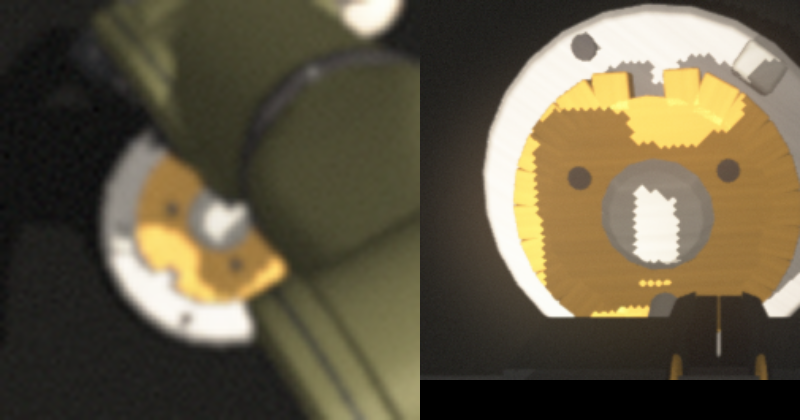

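The carrier is turning as planned. In this crop the notch is at about (648,85), the hub at (657,213) and the lug at (759,65).

```bash
cat > ang.py <<'E'
from h import *
def ang(name,sc,ox,oy,h,n,l):
    g=lambda p,z: ray(name,ox+p[0]/sc,oy+p[1]/sc,z)
    H,N,L=g(h,.052),g(n,.048),g(l,.044); print(H,N,L)
    a=[np.degrees(np.arctan2(*(q-H)[1::-1])) for q in(N,L)]; print(a,'to go',a[0]-a[1])
E
python3 -c "
from ang import *
ang('w2',1.5833,90,60,(237,213),(228,85),(339,65))"
```

```text
[0.5217 0.2737 0.052 ] [0.491  0.3013 0.048 ] [0.5117 0.3313 0.044 ]
[np.float64(138.04373588765878), np.float64(99.84901451111703)] to go 38.19472137654175
```

Request:
carry_out:
  rows:
    - [[-0.1, -0.2, 0], [0, 0, 5], 1]
    - [[-0.3, -0.55, 0], [0, 0, 10], 1]
    - [[-0.4, -0.85, 0], [0, 0, 15], 1]
    - [[-0.5, -1.2, 0], [0, 0, 20], 1]
    - [[-0.6, -1.55, 0], [0, 0, 25], 1]
    - [[-0.65, -1.95, 0], [0, 0, 30], 1]
    - [[-0.65, -2.3, 0], [0, 0, 35], 1]
    - [[-0.65, -2.3, 0], [0, 0, 35], 1]

```text
clock: 4.35
tool_pos: [0.5501, 0.2429, 0.0587]
eef_rot: [0.641, 0.768, -0.0, 0.0]
contact_force: [-0.4, -0.3, 0.2]
opening: 0.003
finger_force: 0.1
```

```bash
python3 -c "
from arc import *
arc([-80,-82,-84,-86])
snap('wrist','w3')
b=cv2.imread('pics/w3.png')[60:300,90:390]
cv2.imwrite('pics/c3.png',cv2.resize(b,None,fx=2.5,fy=2.5))"
```

```text
[0.55014475 0.24289046 0.058717  ] [-0.42983476 -0.32113588  0.18185938] yaw 10.337553290770593
-80 [-0.04  0.03  0.  ] turn z 0.3
-82 [-0.12 -0.09  0.  ] turn z 2.3
-84 [-0.19 -0.21  0.  ] turn z 4.3
-86 [-0.26 -0.34  0.  ] turn z 6.3
```

View pics/c3.png

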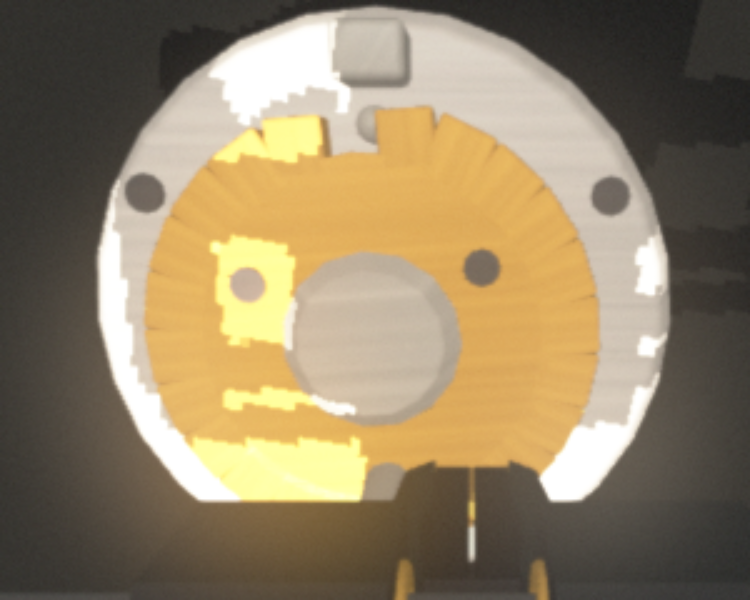

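The notch spans columns 326–377 at row about 130 in this crop. The pin shows through its right side, centred near (375,125). The lug is at (371,52) and the hub at (374,338). A few degrees remain.

```bash
python3 -c "
from ang import *
ang('w3',2.5,90,60,(373,338),(351.5,132),(371,50))
s=json.load(open('pics/w3.json'));print(s['pose'])
print([ (np.array(proj('w3',p))-[90,60])*2.5 for p in [(.5215+.046*np.cos(np.radians(100)),.272+.046*np.sin(np.radians(100)),z) for z in(.038,.048)]+[(.5215,.272,.052)]])
from arc import arc
arc([-84,-85,-86,-87])"
```

```text
[0.5231 0.2737 0.052 ] [0.5123 0.3144 0.048 ] [0.5134 0.3309 0.044 ]
[np.float64(104.86129846813697), np.float64(99.62467875707291)] to go 5.236619711064051
[[0.9838149742832204, -0.1722616761691529, -0.04933570005074437, 0.5374825779420777], [0.1791868812500605, 0.9463985892570271, 0.26874108699672683, 0.31118660402390314], [0.00039744682645602035, -0.2732318158189113, 0.9619481362632379, 0.20452347793905848], [0.0, 0.0, 0.0, 1.0]]
[array([366.04441671, 121.64599172]), array([359.25770314, 118.41118016]), array([364.26313092, 344.28007625])]
[0.55021376 0.2430384  0.05872458] [-0.14499033  0.04096872 -0.15309246] yaw 10.450787874581549
-84 [-0.2  -0.22  0.  ] turn z 4.5
-85 [-0.24 -0.28  0.  ] turn z 5.5
-86 [-0.27 -0.35  0.  ] turn z 6.5
-87 [-0.31 -0.41  0.  ] turn z 7.5
```

Request:
carry_out:
  rows:
    - [[-0.1, -0.15, 0], [0, 0, 2.5], 1]
    - [[-0.2, -0.28, 0], [0, 0, 5], 1]
    - [[-0.2, -0.28, 0], [0, 0, 5], 1]
    - [[-0.2, -0.28, 0], [0, 0, 5], 1]

```text
clock: 4.8
tool_pos: [0.5478, 0.2405, 0.0587]
eef_rot: [0.674, 0.739, -0.0, -0.0]
contact_force: [0.7, 0.1, 0.5]
opening: 0.004
finger_force: 0.3
```

```bash
python3 -c "
from arc import *
arc([-85])
snap('wrist','w4')
b=cv2.imread('pics/w4.png')[60:300,90:390]
cv2.imwrite('pics/c4.png',cv2.resize(b,None,fx=2.5,fy=2.5))"
```

```text
[0.54778583 0.24054262 0.05871464] [0.69141962 0.13379341 0.46026531] yaw 5.324056264721216
-85 [-0.04  0.01 -0.  ] turn z 0.3
```

View pics/c4.png

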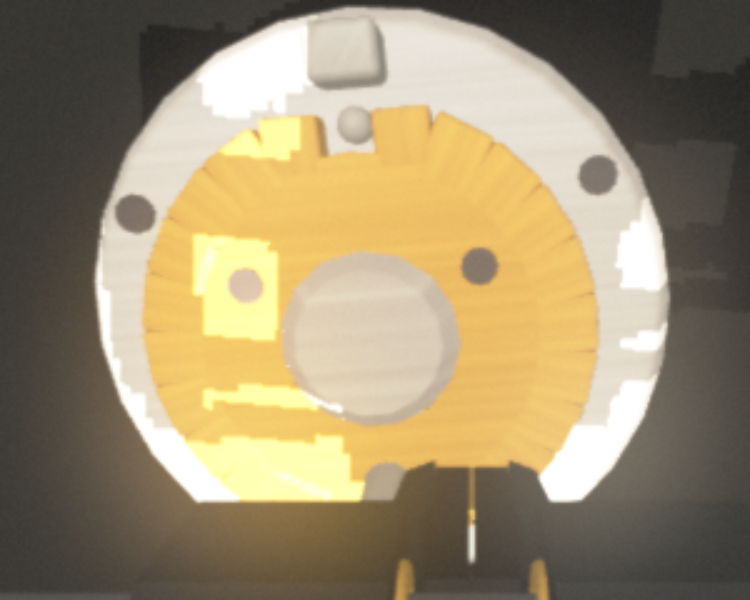

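The pin at (354,125) is centred in the notch (323–373) after allowing for about 7 px of parallax. I'll back off, rise, and move over the hub.

Request:
carry_out:
  rows:
    - [[0, 0.6, 0], [0, 0, 0], 1]
    - [[0, 1.2, 0], [0, 0, 0], 1]
    - [[0, 1.2, -2], [0, 0, 0], 1]
    - [[0, 1.2, -3.5], [0, 0, 0], 1]
    - [[1.7, -0.5, -3.5], [0, 0, 0], 1]
    - [[3.4, -2.3, -3.5], [0, 0, 0], 1]
    - [[3.4, -2.3, -2.0], [0, 0, 0], 1]
    - [[3.4, -2.3, -0.5], [0, 0, 0], 1]
    - [[3.4, -2.3, 0], [0, 0, 0], 1]
    - [[3.4, -2.3, 0.2], [0, 0, 0], 1]
    - [[3.4, -2.3, 0.2], [0, 0, 0], 1]

```text
clock: 5.95
tool_pos: [0.5224, 0.2713, 0.0563]
eef_rot: [0.674, 0.739, -0.0, 0.0]
contact_force: [-0.0, 0.8, 0.1]
opening: 0.002
finger_force: 0.0
```

```bash
python3 -c "
from arc import *
arc([])
snap('wrist','w5')
b=cv2.imread('pics/w5.png')
cv2.imwrite('pics/c5.png',b)"
```

```text
[0.52238148 0.27127435 0.05625174] [-0.00567361  0.78350405  0.13055975] yaw 5.209071772406274
```

View pics/c5.png

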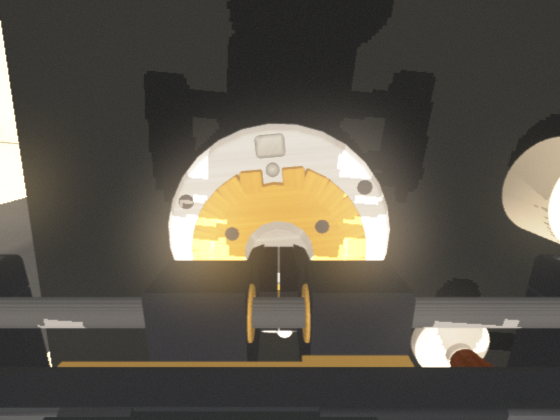

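The notch is still on the pin at (272,170), and the fingers are centred over the hub. Now I'll press.

Request:
carry_out:
  rows:
    - [[0, 0, 0.3], [0, 0, 0], 1]
    - [[0, 0, 0.5], [0, 0, 0], 1]
    - [[0, 0, 0.7], [0, 0, 0], 1]
    - [[0, 0, 0.9], [0, 0, 0], 1]
    - [[0, 0, 1.05], [0, 0, 0], 1]
    - [[0, 0, 1.05], [0, 0, 0], 1]

```text
clock: 6.6
tool_pos: [0.5223, 0.2722, 0.0468]
eef_rot: [0.674, 0.739, 0.0, 0.0]
contact_force: [-0.2, -0.6, 6.9]
opening: 0.003
finger_force: 3.1
```

Request:
carry_out:
  rows:
    - [[0, 0, 0.1], [0, 0, 0], 1]
    - [[0, 0, 0.2], [0, 0, 0], 1]
    - [[0, 0, 0.2], [0, 0, 0], 1]
    - [[0, 0, 0.2], [0, 0, 0], 1]

```text
clock: 7.0
tool_pos: [0.5223, 0.2722, 0.0466]
eef_rot: [0.674, 0.739, 0.001, 0.0]
contact_force: [-3.6, -2.7, 21.4]
opening: 0.004
finger_force: 10.7
```

The force rises steeply at z≈0.0465, so it has reached the hard stop. I'll retreat straight up and check.

Request:
carry_out:
  rows:
    - [[0, 0, -0.2], [0, 0, 0], 1]
    - [[0, 0, -1], [0, 0, 0], 1]
    - [[0, 0, -4], [0, 0, 0], 1]
    - [[0, 0, -8], [0, 0, 0], 1]
    - [[2, 0, -12], [0, 0, 0], 1]
    - [[-6, 0, -12], [0, 0, 0], 1]
    - [[-6, 0, -12], [0, 0, 0], 1]
    - [[-6, 0, -12], [0, 0, 0], 1]

```text
clock: 7.8
tool_pos: [0.5279, 0.2064, 0.1648]
eef_rot: [0.676, 0.737, -0.002, 0.001]
contact_force: [0.4, -0.5, 0.1]
opening: 0.006
finger_force: 0.0
```

```bash
python3 -c "
from arc import *
arc([])
snap('wrist','w6');snap('side','s6')
a=cv2.resize(cv2.imread('pics/w6.png'),(400,300))
b=cv2.resize(cv2.imread('pics/s6.png')[200:260,230:310],(400,300),interpolation=cv2.INTER_CUBIC)
z=cv2.resize(cv2.imread('pics/s0.png')[200:260,230:310],(400,300),interpolation=cv2.INTER_CUBIC)
cv2.imwrite('pics/c6.png',np.vstack([np.hstack([a,b]),np.hstack([a*0,z])]))"
```

```text
[0.52793351 0.20644084 0.16475827] [ 0.39564407 -0.48985334  0.1111508 ] yaw 4.871907775384934
```

View pics/c6.png

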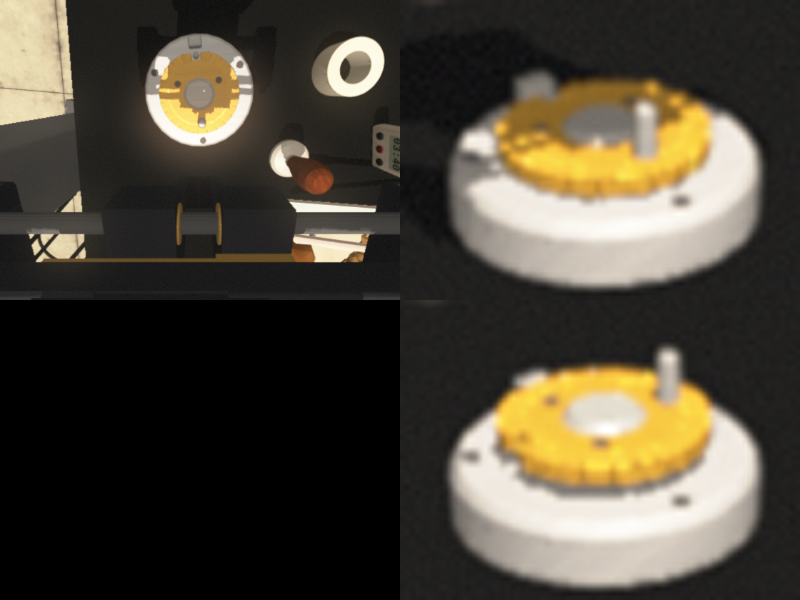

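In the side view the carrier now sits lower: the hub is at row 124 against 114 before, and the gap under the rim has closed. The notch lies on the pin and the bystanders are untouched. I'm handing in.

```bash
python3 -c "
from h import *
print(r.finish_job())"
```

```text
the job is handed in; nothing more can be done
None
```

I turned the carrier about 80° clockwise until its notch met the pin, pressed it about 5.5 of 6 mm down to the hard stop, moved the arm clear, and handed the job in; no verdict was returned.

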